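# Release and pull a spent filter module from its dock

## Robot

A 6-joint arm with a two-finger parallel gripper is mounted at the origin on the work surface. World frame = base frame: x ahead of the robot, y to its left, z up, the work surface at z = 0. Lengths are in mm, angles in rad, forces in N, time in s.
With the tool pointing down it reaches from about 350 to 975 mm from the base axis. Payload 7.1 kg.
Tool frame: the origin (TCP) lies on the front face of the gripper's body, between the roots of the fingers; the fingertips stand 80 mm ahead of it and the grasp point (between the pads) lies 61 mm ahead of it (env.tips_ahead is the distance from the TCP to the fingertips, in mm); z points along the fingers, y is the line along which they close (so a half turn about z gives the same grasp; the last joint's range is limited). The gripper opens to 88 mm and grips with 3 to 60 N. Pads are 20 mm wide; open, the fingers measure 115 mm over their backs; the gripper's body (75 mm by 178 mm) begins 61 mm behind the grasp point.
Start: joints at [-1.239, 0.423, 1.63, -0, 1.089, -0.019], TCP at [214.798, -586.913, 302.675] pointing down, gripper open.
Joint ranges: [-3, 3], [-0.9, 2.11], [0.09, 2.58], [-1.31, 4.45], [0.11, 2.69], [-2.54, 2.54]. Speed limits (rad/s): [2.39, 2.39, 3.01, 3.14, 3.14, 3.14].

## Interface

Orientations are given as a unit quaternion [x, y, z, w].
In Python, from station import env, set_gripper, viewer, workorder gives the robot as it stands. Calls block until the motion is done:
- env.reach(position, orientation): joint-space move of the TCP to a pose.
- env.move_l(position, rot=None, rate=150, f_stop=None): straight line of the TCP; rot=None keeps the orientation; rate is the mean speed in mm/s. With f_stop (N) it stops when the force on the tool has changed by that much, and returns True; else False.
- env.move_joints(angles): joint-space move.
- set_gripper(opening): finger opening in mm; the grip force is fixed at half the most; returns when the fingers have stopped.
- env.hold(seconds).
- env.ik(position, orientation): joint angles nearest the present ones, or None.
- env.read_state(): the state.
- viewer.camera(name): name is "scene" or "side" or "wrist"; returns the picture (420x560x3 uint8, blue, green, red); there is no depth.
- viewer.camera_params(name): a dict with "fx", "fy", "cx", "cy" (pixels), "pose" (4x4, takes a point from camera to world coordinates); the wrist camera has in their place "tool_from_camera" (4x4, takes a point from camera to tool coordinates, whose origin is the TCP and whose axes are the flange's). Camera axes: x right, y up, looking along -z (the intrinsics and any distortion apply to the point x, -y, -z); pixel columns grow to the right and rows downward; lengths in mm; the calibration is good to about 2 mm. A picture is of the moment at which its call begins: read the wrist's pose just before it. camera_params takes no time and is no camera call.
A pose or a line that the arm cannot do raises env.IKError and nothing moves.
- workorder.sign_off(): hands the job in; it is judged then, once.
The state is a dict: "time_s": time; "qpos": joint angles; "dq": joint speeds; "tau": joint torques, N m; "tool_pos": TCP position; "orientation": TCP orientation; "force": force on the tool from outside, world axes, zero at the start; "wrist_torque": the same for the moment, N m; "width": finger opening in mm; "grip_force": force on a finger pad.
Only numpy, scipy, OpenCV 4.12 (cv2) and the standard library are available. Lean on these libraries where they do the work, as an engineer would, in place of code of your own. Each camera call takes 0.05 s, during which the arm holds its last target. There are 200 camera calls.

## Task

The blue filter module is spent. Press the green release key of its dock so that the latch under the module lets go and the module pops up, then lift the module out and set it down gently, standing upright inside the white tray. Leave the orange module latched in its dock.

Things in the scene. Friction and masses are not known exactly. Their poses are not given: they have to be found in the camera images.
- module_blue: Blue block 60 (x) x 48 (y) x 40 mm, on top a ribbed blue grip 44 (x) x 28 (y) x 26 mm high: grip its 28 mm from above. 0.14-0.26 kg. Origin: underside centre; x points to its release key. 6 mm lugs at both x ends. Latched, its origin is 16 mm above the table and hooks hold it fast; released, it springs up 14 mm and stays, loose, in the dock's 40 mm high walls (1.5 mm play); lift it straight out.
- release_key (a point): Centre of the top of the green key of the blue module's fixed dock: 28 (x) x 34 (y) mm, 50 mm above the table, 74 mm from the module's centre along the module's +x. Press straight down: about 5 N, stop at 10 mm; the hooks under the module let go after about 5 mm; the key springs back. The orange module's dock is the same, with its own green key.
- tray: White open tray, fixed, 180 (x) x 130 (y) mm outside, walls 5 mm thick and 18 mm high, inner floor 5 mm above the table. Origin: centre of its underside.
- module_orange: A good filter module of the same shape as the blue one, but orange, latched in a dock of its own; to be left as it is. Origin: centre of its underside.
There are look-alikes about, which are no part of the job. What is shaped like the part that bears release_key but turquoise is not meant.

How it is judged:
By the outcome, as a careful person would: the job done as asked, in the order asked, and still so for the second after the job is handed in, with the robot touching nothing.
It also fails if it takes over 54 s, if anything falls off the work surface, if the arm or the gripper's body presses on something with over 40 N, if the wrist force passes 120 N, or if a joint passes its speed limit or range.

## Working session

There is one attempt and no reset: what is moved stays moved. The work goes in short steps, each a Python script; the robot and the scene stay as the last script left them, time stands still between calls to the robot, and variables do not carry over. Pictures are saved under pics/ and viewed, at most 10 in all, crops included, and the job is handed in when it is done.

```bash
ls; mkdir -p pics
python3 - <<'E'
from station import env, viewer
import cv2, numpy as np
np.set_printoptions(precision=3,suppress=True)
a=viewer.camera("scene"); b=viewer.camera("side")
for n in("scene","side","wrist"):print(n,viewer.camera_params(n))
cv2.imwrite("pics/raw_scene.png",a);cv2.imwrite("pics/raw_side.png",b)
cv2.imwrite("pics/a.png",a);cv2.imwrite("pics/b.png",b)
print(env.read_state())
E
```

```text
pics
scene {'fx': 432.5891088748027, 'fy': 432.5891088748027, 'cx': 282.1023846635597, 'cy': 217.0110799645089, 'pose': array([[ -0.228,  -0.768,   0.599, 954.344],
       [  0.974,  -0.177,   0.143, 113.278],
       [ -0.003,   0.616,   0.788, 760.766],
       [  0.   ,   0.   ,   0.   ,   1.   ]])}
side {'fx': 433.13251261282613, 'fy': 433.13251261282613, 'cx': 289.9639676260418, 'cy': 206.3224449732426, 'pose': array([[ -0.776,   0.382,  -0.502, -35.346],
       [ -0.631,  -0.467,   0.619, 613.329],
       [  0.002,   0.797,   0.604, 634.245],
       [  0.   ,   0.   ,   0.   ,   1.   ]])}
wrist {'fx': 366.6483144929398, 'fy': 366.6483144929398, 'cx': 276.4339027009225, 'cy': 207.74164632792684, 'tool_from_camera': array([[ -0.001,   0.953,   0.302,  83.186],
       [  1.   ,   0.001,   0.001,   0.126],
       [  0.001,   0.302,  -0.953, -82.129],
       [  0.   ,   0.   ,   0.   ,   1.   ]])}
{'time_s': 0.1, 'qpos': array([-1.239,  0.424,  1.631,  0.   ,  1.089, -0.019]), 'dq': array([ 0.001, -0.001, -0.003, -0.001, -0.   , -0.002]), 'tau': array([  0.001, -54.561, -27.432,   0.065,   0.019,  -0.   ]), 'tool_pos': array([ 214.692, -586.556,  301.998]), 'orientation': array([ 0.985,  0.174, -0.   , -0.001]), 'force': array([-0.075,  0.116,  0.849]), 'wrist_torque': array([-0.011, -0.004,  0.016]), 'grip_force': 0.0, 'width': 87.47776538272765}
```

View pics/a.png

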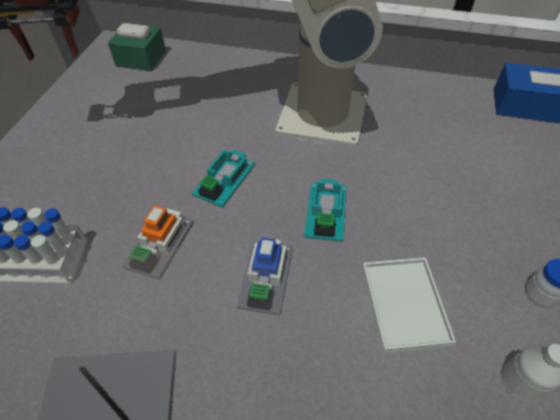

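View pics/b.png

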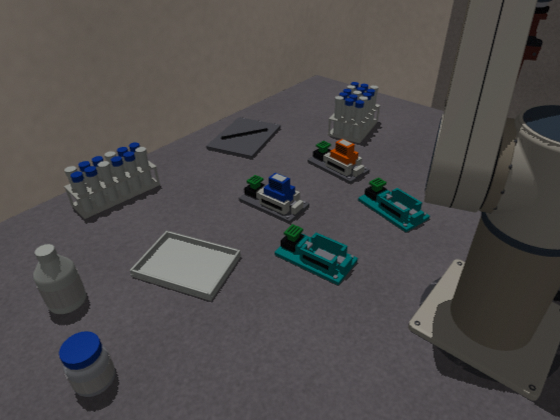

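The scene view shows the blue module at (267,255), its key at (260,292), the tray at (407,302), and the orange module at (158,225). The side view shows the blue grip at (280,186), its key at (256,184), and the tray at (187,264). The turquoise docks are decoys.

```bash
cat > h.py <<'E'
import cv2, numpy as np
from scipy.spatial.transform import Rotation as R
from station import env, set_gripper, viewer, workorder
np.set_printoptions(precision=1,suppress=True)
def snap(name):
    s=env.read_state(); P=dict(viewer.camera_params(name))
    if name=="wrist":
        T=np.eye(4);T[:3,:3]=R.from_quat(s["orientation"]).as_matrix();T[:3,3]=s["tool_pos"];P["pose"]=T@P["tool_from_camera"]
    return viewer.camera(name),P
def ray(P,uv):
    d=P["pose"][:3,:3]@np.array([(uv[0]-P["cx"])/P["fx"],-(uv[1]-P["cy"])/P["fy"],-1]);return P["pose"][:3,3],d/np.linalg.norm(d)
def onz(P,uv,z):
    o,d=ray(P,uv);return o+d*(z-o[2])/d[2]
def tri(P1,a,P2,b):
    o1,d1=ray(P1,a);o2,d2=ray(P2,b)
    t=np.linalg.lstsq(np.c_[d1,-d2],o2-o1,rcond=None)[0];p,q=o1+d1*t[0],o2+d2*t[1]
    return (p+q)/2,np.linalg.norm(p-q)
def blobs(img,lo,hi,amin=15):
    m=cv2.inRange(cv2.cvtColor(img,cv2.COLOR_BGR2HSV),np.array(lo),np.array(hi))
    m=cv2.morphologyEx(m,cv2.MORPH_CLOSE,np.ones((3,3),np.uint8))
    c=[k for k in cv2.findContours(m,cv2.RETR_EXTERNAL,cv2.CHAIN_APPROX_NONE)[0] if cv2.contourArea(k)>=amin]
    return c
def near(cs,uv):
    return min(cs,key=lambda c:abs(cv2.pointPolygonTest(c,uv,True)) if cv2.pointPolygonTest(c,uv,True)<0 else 0)
def cen(c):
    m=cv2.moments(c);return np.array([m["m10"],m["m01"]])/m["m00"]
def down(yaw):  # tool pointing down; tool x axis at world angle yaw
    return (R.from_euler("z",yaw)*R.from_euler("x",np.pi)).as_quat()
E
python3 - <<'E'
from h import *
a,PA=snap("scene");b,PB=snap("side")
G=([45,90,70],[75,255,255]);B=([108,120,60],[130,255,255]);W=([0,0,130],[180,70,255])
for n,L,ua,ub in (("key",G,(260,290),(256,182)),("blue",B,(267,262),(280,188)),("tray",W,(407,302),(187,264))):
    ca,cb=near(blobs(a,*L),ua),near(blobs(b,*L),ub)
    print(n,cv2.boundingRect(ca),cv2.boundingRect(cb),cen(ca),cen(cb),*tri(PA,cen(ca),PB,cen(cb)))
    if n=="tray":
        for P,c in((PA,ca),(PB,cb)):
            q=cv2.boxPoints(cv2.minAreaRect(c)) if 0 else cv2.approxPolyDP(cv2.convexHull(c),8,True)[:,0]
            print(np.array([onz(P,k,18) for k in q.astype(float)]))
    if n=="blue":print(onz(PA,cen(ca),65),onz(PB,cen(cb),65))
    if n=="key":print(onz(PA,cen(ca),50),onz(PB,cen(cb),50))
v=np.zeros((600,800,3),np.uint8)
v[:300,:400]=cv2.resize(a[215:320,210:350],(400,300),interpolation=2);v[:300,400:]=cv2.resize(b[155:230,230:330],(400,300),interpolation=2)
v[300:,:400]=cv2.resize(a[245:365,345:505],(400,300));v[300:,400:]=cv2.resize(b[220:310,120:240],(400,300))
cv2.imwrite("pics/c.png",v)
E
```

```text
key (249, 283, 20, 17) (247, 175, 16, 9) [259.  291.2] [254.6 179. ] [589.9 -19.1  46.7] 2.5816462776552984
[592.4 -17.4  50. ] [586.3 -17.1  50. ]
blue (253, 238, 28, 37) (264, 184, 21, 13) [266.9 255.8] [273.2 190.2] [519.1 -16.9  50.6] 12.526568833744612
[523.6 -19.6  65. ] [505.6   6.2  65. ]
tray (363, 257, 93, 95) (131, 233, 108, 61) [407.4 303.9] [187.4 265. ] [528.1 255.6   2.2] 7.027453748425842
[[424.8 284.8  18. ]
 [594.9 342.   18. ]
 [636.3 220.4  18. ]
 [465.1 163.7  18. ]]
[[465.3 166.2  18. ]
 [424.6 284.1  18. ]
 [590.3 339.2  18. ]
 [628.1 229.4  18. ]]
```

View pics/c.png

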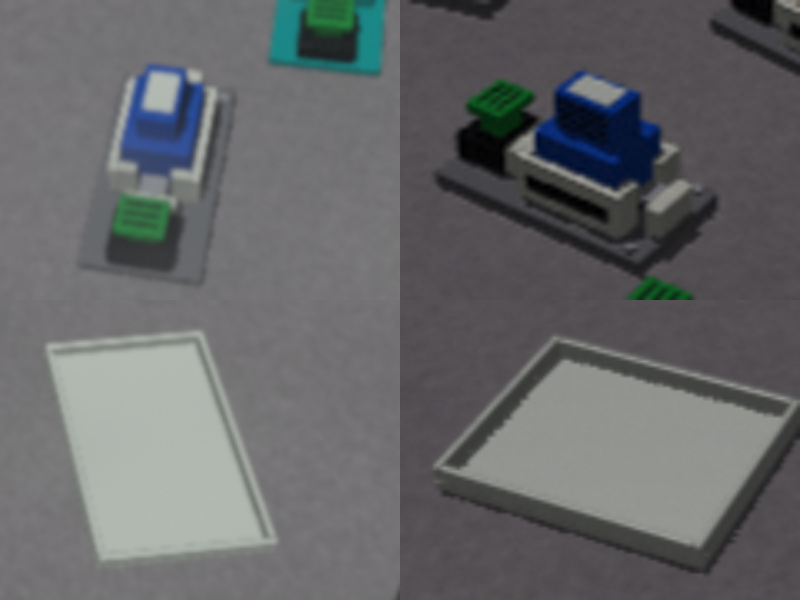

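The crops show the blue grip with a white label on top, at scene (266,247) and side (279.5,178). The key top is green, and the tray is a clean quadrilateral with centre ≈(530,253) and x axis at ≈0.325 rad. Next I'll go above and look from close by in two places.

Run:
```python
from h import *
PA,PB=viewer.camera_params("scene"),viewer.camera_params("side")
print(tri(PA,(266,247.2),PB,(279.5,178)))
import pickle
D=[]
for i,(x,y) in enumerate(((555,-58),(555,22))):
    p=[x,y,260]; q=down(-0.1)
    env.reach(p,q) if i==0 else env.move_l(p)
    env.hold(.2)
    D.append(snap("wrist"))
pickle.dump(D,open("w.pkl","wb"))
cv2.imwrite("pics/d.png",np.vstack([D[0][0][:300],D[1][0][:300]]))
print(env.read_state()["time_s"],env.read_state()["tool_pos"],env.read_state()["qpos"])
```

```text
(array([513.3, -24.1,  79.1]), np.float64(1.819957435662564))
3.6333 [555.   21.3 260. ] [ 0.   0.4  1.8 -0.   0.9  1.7]
```

View pics/d.png

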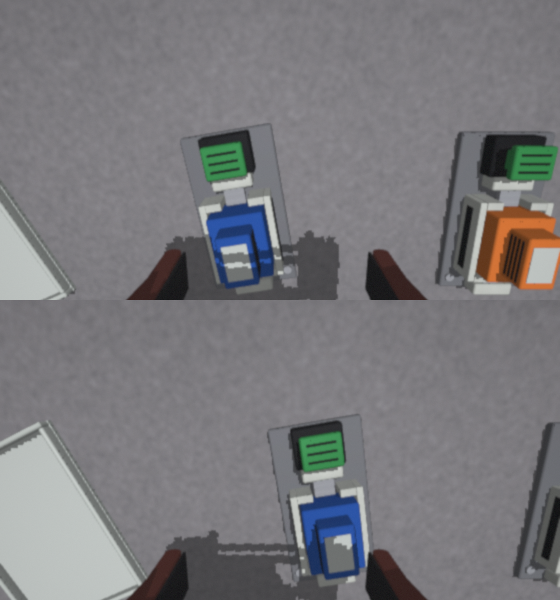

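Wrist picture 1 shows the key at (224,160) and the label at (237,263). Picture 2 shows the key at (321,150) and the label at (340,252). Now I'll triangulate.

Run:
```python
from h import *
import pickle
D=pickle.load(open("w.pkl","rb"))
(a,PA),(b,PB)=D
G=([45,90,70],[75,255,255])
ka,kb=near(blobs(a,*G),(224,160)),near(blobs(b,*G),(321,150))
ra,rb=cv2.minAreaRect(ka),cv2.minAreaRect(kb);print(ra,rb)
k=tri(PA,ra[0],PB,rb[0]);l=tri(PA,(237,263),PB,(340,252));print(k,l)
for P,r in((PA,ra),(PB,rb)):print(np.array([onz(P,c,50) for c in cv2.boxPoints(r)]),onz(P,r[0],50))
print(onz(PA,(237,263),82),onz(PB,(340,252),82))
v=k[0]-l[0];print(np.hypot(*v[:2]),np.arctan2(v[1],v[0]))
# label & blue upper-grip outlines for a check of the grip axis
for im,P,u in((a,PA,(237,263)),(b,PB,(340,252))):
    c=near(blobs(im,[0,0,95],[180,75,255],30),u);r=cv2.minAreaRect(c);print("label",r, onz(P,r[0],82))
    c=near(blobs(im,[105,110,30],[132,255,255],60),u);r=cv2.minAreaRect(c);print("blue",r, onz(P,r[0],56))
```

```text
((223.0755157470703, 160.9278564453125), (34.98877716064453, 42.693260192871094), 79.99201965332031) ((321.74322509765625, 150.95945739746094), (35.01698303222656, 43.894527435302734), 80.53767395019531)
(array([589. , -18.6,  48.5]), np.float64(0.09088139368672633)) (array([515.6, -23.7,  84.5]), np.float64(1.0851714326386788))
[[602.   -1.4  50. ]
 [604.4 -35.4  50. ]
 [576.4 -36.7  50. ]
 [573.7  -1.7  50. ]] [589.3 -18.8  50. ]
[[601.9   0.1  50. ]
 [604.  -34.1  50. ]
 [576.2 -37.4  50. ]
 [573.9  -2.2  50. ]] [589.2 -18.4  50. ]
[513.8 -23.2  82. ] [515. -24.  82.]
73.58170465974302 0.06956953626845182
label ((236.423095703125, 262.61541748046875), (36.6737174987793, 26.475677490234375), 78.69007110595703) [514.2 -22.8  82. ]
blue ((240.59329223632812, 244.48196411132812), (81.86776733398438, 58.81177520751953), 79.04593658447266) [518.2 -24.2  56. ]
label ((339.4607238769531, 253.20523071289062), (36.34502029418945, 27.02747917175293), 82.40535736083984) [514.1 -23.5  82. ]
blue ((333.0899658203125, 235.62998962402344), (83.29718780517578, 57.982757568359375), 81.8698959350586) [518.3 -22.6  56. ]
```

Everything agrees: key (589.1,-18.6,≈49), module (515,-23.5, grip top ≈82–84), yaw 0.07, spacing 73.6 mm. I'll press the key.

Run:
```python
from h import *
q=down(0.07)
set_gripper(0)
env.reach([589,-18.6,165],q)
print(env.move_l([589,-18.6,132],rate=60,f_stop=15),env.read_state()["tool_pos"],env.read_state()["force"])
r=env.move_l([589,-18.6,121],rate=25,f_stop=25);env.hold(.3)
s=env.read_state();print(r,s["tool_pos"],s["force"],s["width"])
env.move_l([589,-18.6,175],rate=100)
env.reach([515,-63.5,270],q);env.hold(.2);a,PA=snap("wrist")
env.move_l([515,16.5,270]);env.hold(.2);b,PB=snap("wrist")
import pickle;pickle.dump([(a,PA),(b,PB)],open("w2.pkl","wb"))
c=[]
for im,P in((a,PA),(b,PB)):
    bl=[x for x in blobs(im,[105,110,30],[132,255,255],300)]
    print([cv2.boundingRect(x) for x in bl])
cv2.imwrite("pics/e.png",np.hstack([a[:,100:460],b[:,100:460]]))
print(env.read_state()["time_s"])
```

```text
False [589.  -18.6 131.9] [ 0.3 -0.4  0.4]
False [589.4 -18.7 121.2] [1.8 0.8 4.9] 0.6131052905931338
[(196, 153, 64, 83)]
[(293, 159, 63, 83)]
9.5333
```

View pics/e.png

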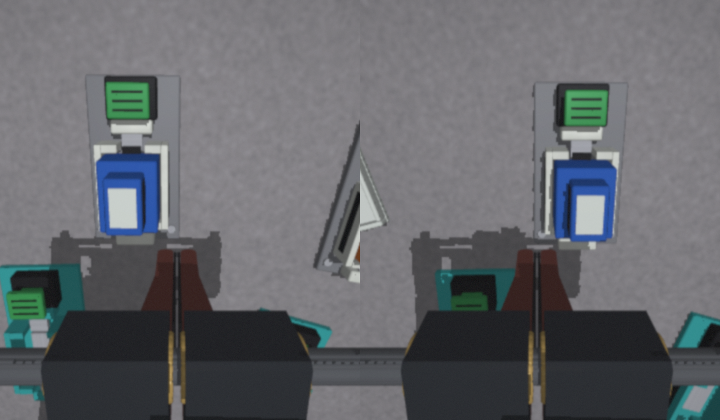

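The module appears popped: in both pictures the block covers the dock walls. The label is at (222,208) and (329,215).

Run:
```python
from h import *
import pickle
(a,PA),(b,PB)=pickle.load(open("w2.pkl","rb"))
r=[cv2.minAreaRect(near(blobs(i,[0,0,95],[180,75,255],30),u)) for i,u in((a,(222,208)),(b,(329,215)))]
print(r,tri(PA,r[0][0],PB,r[1][0]))
print(tri(PA,(222,208),PB,(329,215)))
```

```text
[((222.0, 208.0), (40.0, 28.0), 90.0), ((329.5618591308594, 214.63917541503906), (27.60785675048828, 39.8225212097168), 2.602562189102173)] (array([514.8, -23.2,  97.3]), np.float64(0.021827655979601797))
(array([514.3, -23. ,  96. ]), np.float64(0.3093038083582885))
```

The grip top is now at 96–97 mm, so the module has popped up. Grasp and lift.

Run:
```python
from h import *
q=down(0.07)
set_gripper(60)
env.reach([514.7,-23.2,200],q)
r=env.move_l([514.7,-23.2,154],rate=80,f_stop=12)
s=env.read_state();print(r,s["tool_pos"],s["force"])
set_gripper(0)
s=env.read_state();print(s["width"],s["grip_force"],s["force"],s["wrist_torque"])
r=env.move_l([514.7,-23.2,230],rate=50,f_stop=25)
s=env.read_state();print(r,s["tool_pos"],s["width"],s["grip_force"],s["force"],s["time_s"])
a,_=snap("side");b,_=snap("wrist")
cv2.imwrite("pics/f.png",cv2.resize(np.hstack([a,b]),(800,300)))
```

```text
False [514.9 -23.1 154.2] [-0.5  0.4 -0.2]
27.66648472533785 29.994125962257385 [-0.2  0.2  2.7] [-0.  0.  0.]
False [514.5 -23.2 229.7] 28.175488159963784 29.99281257390976 [ 0.1  0.2 -1.1] 13.9667
```

View pics/f.png

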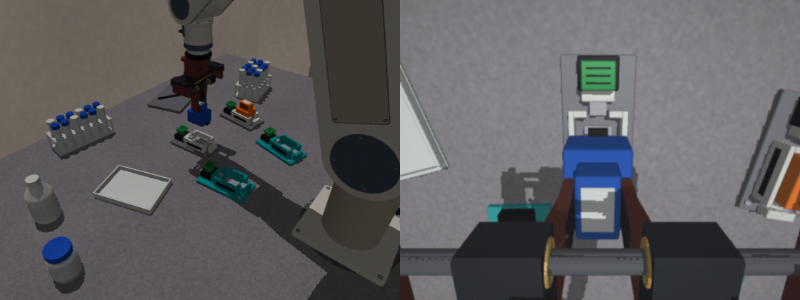

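The module is held (28 mm width) and clear of the dock. Now I'll place it in the tray.

Run:
```python
from h import *
q=down(0.325)
env.reach([529.5,253,230],q)
env.move_l([529.5,253,138],rate=80);env.hold(.3)
r=env.move_l([529.5,253,125],rate=12,f_stop=4)
s=env.read_state();print(r,s["tool_pos"],s["width"],s["force"])
set_gripper(45);env.hold(.3)
env.move_l([529.5,253,230],rate=80)
env.reach([515,100,300],q);env.hold(.3)
a,PA=snap("scene");b,PB=snap("side")
cv2.imwrite("pics/g.png",np.hstack([a[140:400,100:500],b[80:340,100:500]]))
print(env.read_state()["time_s"],env.read_state()["width"])
```

```text
True [529.5 252.9 129.2] 27.886286947341127 [-0.5  0.1  4.8]
20.8083 45.15610934251285
```

View pics/g.png

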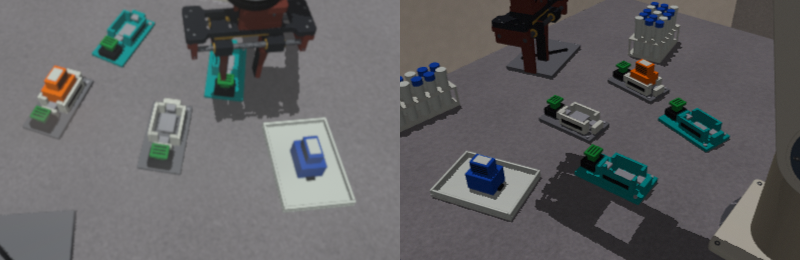

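The module stands upright in the middle of the tray (scene crop (309,160), side crop (485,175)). The blue dock is empty, the orange module is untouched, and the gripper is clear of everything.

```bash
python3 -c "
from station import workorder
print(workorder.sign_off())"
```

```text
the job is handed in; nothing more can be done
None
```

The job is handed in: I pressed the key, the blue module popped up, and it now stands upright in the white tray, with the orange module left in its dock, at about 21 s on the robot's clock.

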